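# Hang the lamp bracket level on the sprung pin

## Task

Pick up the lamp bracket and hang it on the stand's pin by whichever of its five holes lets it hang as level as it can, with its plate about half-way along the pin, and let go so that it hangs freely and still. The pin's exact height is not known, so feel for the hole with a light push: the pin is sprung and must not be rammed. Leave everything else on the bench alone.

Things in the scene. Friction and masses are not known exactly. Their poses are not given: they have to be found in the camera images.
- bracket: Lamp bracket of plain grey plastic: upright plate 6 mm thick, 200 long, 150 high, on a flat foot 56 mm wide and 5 thick (upside-down T); starts standing on the bench. Origin: centre of the foot's underside; x = normal of the plate (which lies at x -3 to +3 mm), y = along its length, z = up. Without the lamp it weighs 320 g and balances at y = 0; grip it by the 25 mm of plain plate above the holes.
- mid_hole (a point): Centre of the middle one of the bracket's five round through holes, 120 mm above its origin (axes as the bracket's). The holes are 9 mm in diameter, in one level row at y = -28, -14, 0, +14, +28 mm of the bracket. With the lamp, the bracket's balance point lies about 80 mm below this row.
- lamp (a joint): Position along the bracket's +y (m, 0 = middle) of the double-faced lamp: a heavy black drum with red faces, 48 mm in diameter, 52 mm long, straddling the plate evenly on both sides, its centre 32 mm above the bracket's origin. Clamped tight, it does not move. It weighs 320 g, the same as the bracket, so the whole balances half-way between the plate's middle and the lamp.
- stand: Hanging stand fixed to the bench: dark steel foot plate 150 x 130 x 12 mm, two slim uprights 165 mm high and a small grey head clamped on them (40 mm wide, its top 8 mm above the pin's axis). The pin sticks out of the head's face towards the stand's -x. Origin: on the bench below the point where the pin leaves the face; x = from the pin's tip to the head, y = sideways, z = up.
- pin_lowest (a point): Mark for the pin's tip: 152 mm above the bench, 65 mm from the head's face (axes as the stand's). The head is clamped higher up by hand: the real tip is straight above this mark, by anything from 6 to 30 mm. Pin: steel, 6 mm in diameter, round end, level. Sprung: pushed on its end it slides back up to 15 mm (2 N at first, 6.5 N at the end, then a hard stop); stiff sideways.
- reflector: Bystander, leave alone: round red reflector in a steel rim, 78 mm in diameter, 16 mm high; loose on the bench. Origin: centre of its underside.
- carton: Bystander, leave alone: small cardboard carton 60 x 45 x 35 mm; loose on the bench. Origin: centre of its underside.
- carton_tall: Bystander, leave alone: cardboard carton 50 x 50 x 75 mm; loose on the bench. Origin: centre of its underside.
- grommet: Bystander, leave alone: black rubber ring 60 mm in diameter, 14 mm high; loose on the bench. Origin: centre of its underside.
- jar: Bystander, leave alone: glass jar with a steel lid, 60 mm in diameter, 80 mm high; loose on the bench. Origin: centre of its underside.
- wrench: Bystander, leave alone: steel wrench 160 mm long lying flat; loose on the bench. Origin: centre of its underside.
- bearing: Bystander, leave alone: steel bearing ring 44 mm in diameter, 16 mm high; loose on the bench. Origin: centre of its underside.
Not all that is in view belongs to the job. What is shaped like the stand but purple is not meant.

How it is judged:
By the outcome, as a careful person would: the job done as asked, in the order asked, and still so for the second after the job is handed in, with the robot touching nothing.
It also fails if it takes over 64 s, if anything falls off the work surface, if the arm or the gripper's body presses on something with over 40 N, if the wrist force passes 120 N, or if a joint passes its speed limit or range.

## Robot

A 7-joint arm with a two-finger parallel gripper is mounted at the origin on the work surface. World frame = base frame: x ahead of the robot, y to its left, z up, the work surface at z = 0. Lengths are in m, angles in rad, forces in N, time in s.
With the tool pointing down it reaches from about 0.4 to 0.85 m from the base axis. Payload 10.4 kg.
Tool frame: the origin (TCP) lies between the finger pads; the fingertips stand manip.finger_overhang ahead of it and the grasp point (between the pads) lies 11 mm behind it (manip.finger_overhang is the distance from the TCP to the fingertips, in m); x points along the fingers, z is the direction in which the jaws open and shut, and the axes are right-handed (so a half turn about x gives the same grasp; the last joint's range is limited). The gripper opens to 85 mm and grips with 20 to 120 N. Pads are 22 mm wide; open, the fingers measure 114 mm over their backs; the gripper's body (76 mm by 85 mm) begins 54 mm behind the grasp point. The pads swing forward as they close: fully open they stand 13 mm farther back than shut.
Start: joints at [1.289, 0.332, -0.065, 1.46, 0.022, 1.35, -0.088], TCP at [0.16, -0.604, 0.239] pointing down, gripper open.
Joint ranges: [-2.6, 2.6], [-0.5, 2.12], [-1.47, 1.34], [0.16, 2.42], [-1.27, 4.41], [0.06, 2.06], [-2.6, 2.6]. Speed limits (rad/s): [2.22, 2.22, 2.79, 2.79, 3.14, 3.14, 3.14].

## Interface

Orientations are given as a unit quaternion [x, y, z, w].
In Python, from workcell import get_obs, camera, workorder, manip gives the robot as it stands. The module is installed in compiled form; this text tells all that it offers.
- The arm moves only by the tool play_rows, never from a script. Its argument "increments" is text: rows parted by semicolons, each of 4 numbers parted by spaces: the shift along the tool's x, y, z in m, then the turn about the tool's x in rad. A call has 1 to 20 rows; each row shifts and turns the pose as measured when the row begins, along the tool's axes as they then stand; what a row does not reach is not made up. A row lasts 1/10 s, in which the tool goes at most 50 mm and 8.59 degrees, less where a joint would pass 70% of its speed; a pose out of reach is approached as far as the arm can. A call is refused whole if a number of a shift passes 0.05 or a number of a turn 0.15, either way. A call with a gripper value outside its range is refused whole. "hand" is the gripper command: -1 is fully open, 1 is shut, values between are in proportion, set as the call begins (left out, the last holds). The fingers move at their own pace and stop on an object; "squeeze" is the grip in N (left out, the last holds). Time passes only in rows, so rows that do not move let the fingers close. It gives the time, the measured TCP pose, the force and the opening at its end, in the units of the state.
- get_obs(): the state, without advancing time (a new reading comes with each control period).
- camera(name): name is "scene" or "side" or "wrist"; returns a dict with "img" (480x640x3 uint8, blue, green, red), "fov_y" (degrees; the focal length in pixels is half the picture's height over the tangent of half this angle, whatever the lens; pixels are square), "cx", "cy" (the principal point, pixels), "R" (3x3) and "t" (3): a world point X has camera coordinates R X + t; the wrist camera has in their place "tool_from_camera" (4x4, takes a point from camera to tool coordinates, whose origin is the TCP and whose axes are the tool frame's). Camera axes: x right, y down, z forward; pixel columns grow to the right and rows downward; lengths in m; the calibration is good to about 2 mm. The wrist camera is an equidistant fisheye: a pixel r from the principal point sees the ray r / f radians off the axis. A picture is of the moment at which its call begins: read the wrist's pose just before it. There is no depth.
- workorder.hand_in(): hands the job in, once; it reports no verdict.
The state is a dict: "clock": time; "joint_pos": joint angles; "joint_velocities": joint speeds; "tau": joint torques, N m; "position": TCP position; "ee_rot": TCP orientation; "ft_force": force on the tool from outside, world axes, zero at the start; "torque": the same for the moment, N m; "grip_width": opening from 0.0 (shut) to 1.0 (fully open).
Only numpy, scipy, OpenCV 4.12 (cv2) and the standard library are available. Lean on these libraries where they do the work, as an engineer would, in place of code of your own. Each camera call takes 0.05 s, during which the arm holds its last target.

## Working session

There is one attempt and no reset: what is moved stays moved. The work goes in short steps, Python scripts to look and compute and a tool call to move; the robot and the scene stay as the last step left them, time stands still between calls to the robot, and variables do not carry over. Pictures are saved under pics/ and viewed, and the job is handed in when it is done.

Besides the shell and the picture viewer there is one more tool, called after "Emit:" by a JSON object that holds its "api" and its "payload". play_rows: Moves the arm, as the interface text tells. Its arguments: {"type":"object","properties":{"increments":{"type":"string"},"hand":{"type":"number"},"squeeze":{"type":"number"}},"required":["increments"]}

```bash
mkdir -p pics
python3 - <<'E'
from workcell import get_obs, camera, workorder, manip
import cv2
o=get_obs(); print({k:(o[k]) for k in o}); print(manip.finger_overhang)
for n in ("scene","side","wrist"):
    c=camera(n); cv2.imwrite(f"pics/{n}0.png",c["img"]); print(n,{k:c[k] for k in c if k!="img"})
E
```

```text
{'clock': 0.0, 'joint_pos': array([ 1.28939298,  0.33286402, -0.06466845,  1.46095101,  0.02162655,
        1.34993146, -0.08848047]), 'joint_velocities': array([-1.46781020e-03, -1.40823761e-04,  7.69933879e-04, -1.82138928e-03,
        5.94069718e-05, -2.06554134e-03, -2.31751061e-03]), 'tau': array([-2.85358674e-04, -6.25437069e+01,  4.92424902e-02, -3.91614783e+01,
        1.61927228e-02,  9.66928405e-03, -2.45375901e-05]), 'position': array([ 0.15982328, -0.60382895,  0.23851615]), 'ee_rot': array([ 0.43157836,  0.56077373, -0.43101047,  0.55991331]), 'ft_force': array([ 0.12827778, -0.31748415,  0.46676851]), 'torque': array([-0.00343868, -0.02164892, -0.0062508 ]), 'grip_width': 1.0022061877705857}
0.008
scene {'fov_y': 57.464479028750915, 'cx': 314.11925678616245, 'cy': 237.95894930426803, 'R': array([[ 0.344452  ,  0.93877231,  0.00770563],
       [ 0.65184921, -0.23325197, -0.72158584],
       [-0.67560745,  0.25357459, -0.69228209]]), 't': array([-0.13927753, -0.23746519,  1.38785935])}
side {'fov_y': 53.24685383257779, 'cx': 306.9562867848546, 'cy': 252.30565967193715, 'R': array([[ 0.99507351, -0.09600301,  0.02474147],
       [-0.02417244, -0.47697307, -0.87858545],
       [ 0.09614786,  0.87365904, -0.47694389]]), 't': array([-0.47357527,  0.12891386,  1.0330597 ])}
wrist {'fov_y': 65.70646984690485, 'cx': 325.17767128217815, 'cy': 240.1367116064222, 'tool_from_camera': array([[ 8.28857879e-04, -2.69045918e-01,  9.63126994e-01,
        -1.35203256e-01],
       [-5.68413441e-04, -9.63127296e-01, -2.69045514e-01,
         6.89050252e-02],
       [ 9.99999495e-01, -3.24453835e-04, -9.51224964e-04,
         1.43619690e-03],
       [ 0.00000000e+00,  0.00000000e+00,  0.00000000e+00,
         1.00000000e+00]])}
```

View pics/scene0.png

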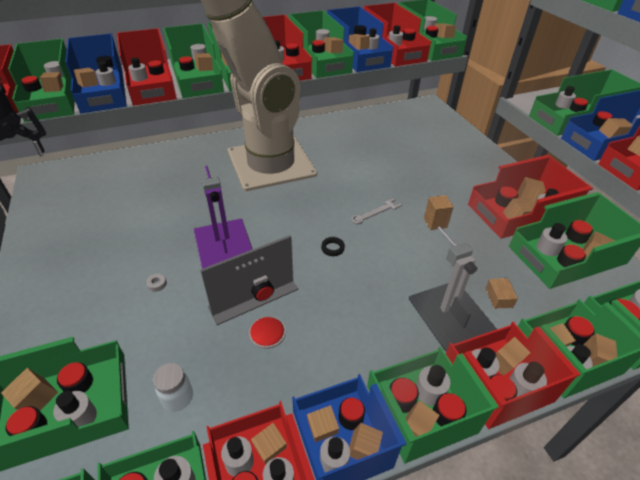

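View pics/side0.png

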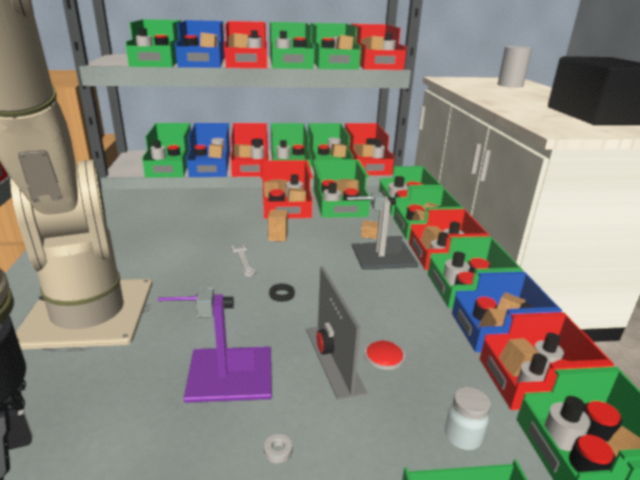

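View pics/wrist0.png

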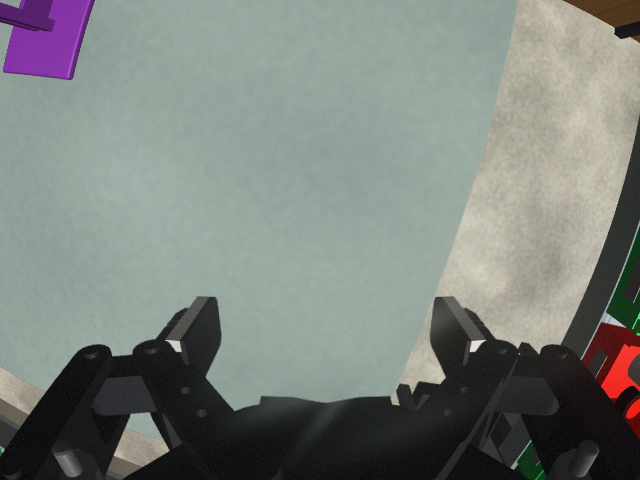

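The scene camera shows the bracket around (250,275) with its lamp at (263,290). The grey stand is around (455,285) with its pin tip near (440,230), and the purple decoy is at (220,230). I'll zoom in to pick points.

Run:
```python
import cv2
a=cv2.imread("pics/scene0.png");b=cv2.imread("pics/side0.png")
def cr(i,x,y,w,h,s,n): cv2.imwrite(n,cv2.resize(i[y:y+h,x:x+w],None,fx=s,fy=s,interpolation=cv2.INTER_CUBIC))
cr(a,195,230,115,95,6.5,"pics/a1.png");cr(a,400,220,110,130,4.5,"pics/a2.png")
cr(b,300,260,75,145,4,"pics/b1.png");cr(b,335,185,90,90,6.5,"pics/b2.png")
```

```text
(no output)
```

View pics/a1.png

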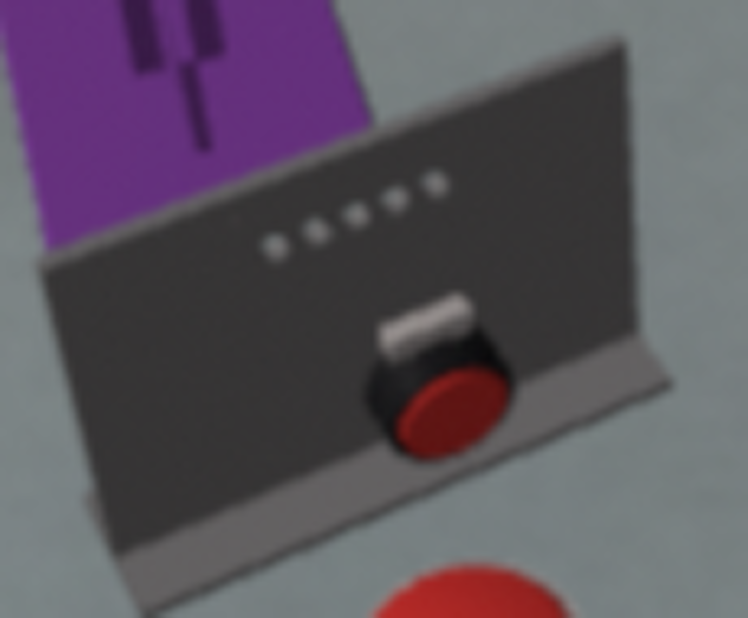

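View pics/a2.png

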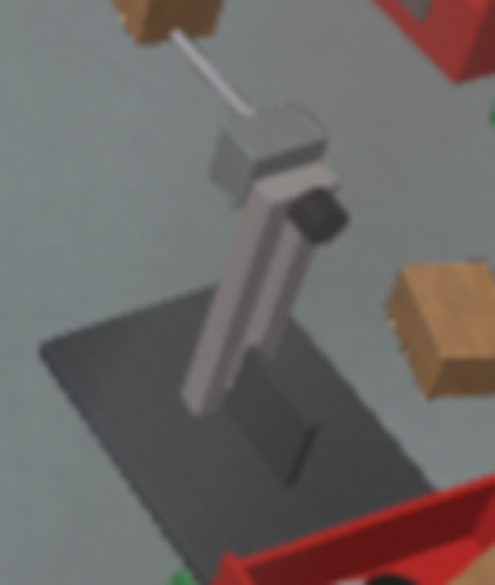

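View pics/b1.png

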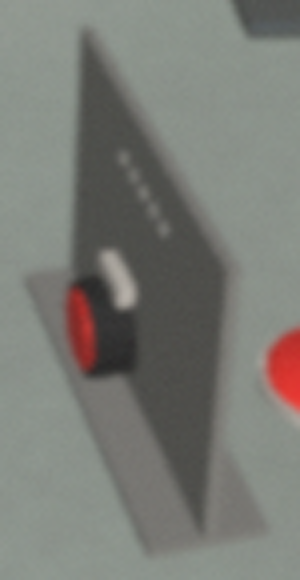

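View pics/b2.png

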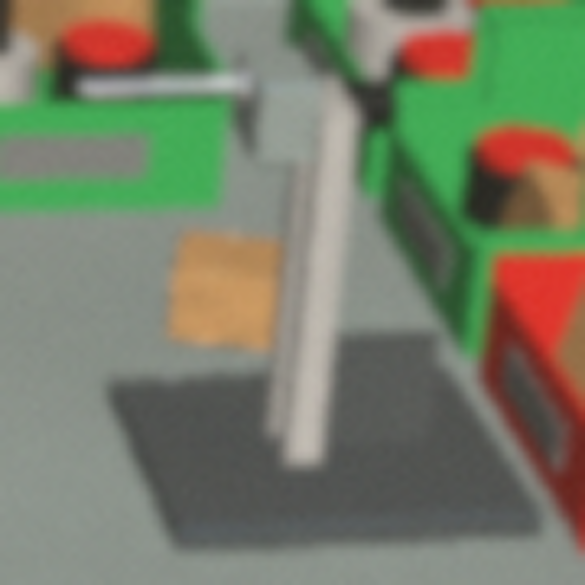

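```bash
cat > h.py <<'E'
import numpy as np, cv2
from scipy.optimize import least_squares
from workcell import get_obs, camera, workorder, manip
from scipy.spatial.transform import Rotation as Ro
C={}
def cam(n):
    if n not in C:
        c=camera(n); C[n]=c
    return C[n]
def proj(c,X):
    X=np.atleast_2d(X); q=X@c["R"].T+c["t"]; f=240/np.tan(np.radians(c["fov_y"]/2))
    return np.c_[f*q[:,0]/q[:,2]+c["cx"],f*q[:,1]/q[:,2]+c["cy"]]
def pose(x,y,z,yaw,P):
    c,s=np.cos(yaw),np.sin(yaw); P=np.atleast_2d(P)
    return np.c_[x+c*P[:,0]-s*P[:,1],y+s*P[:,0]+c*P[:,1],z+P[:,2]]
def up(u,off,s): return (np.array(u,float)+.5)/s-.5+np.array(off)
E
cat > fit.py <<'E'
from h import *
sc,si=cam("scene"),cam("side")
mm=1e-3
S=[((3,-100,150),(43,268)),((3,100,150),(625,45)),((3,-100,5),(115,555)),((3,100,5),(637,335)),((28,100,2.5),(672,383)),((28,-100,0),(147,614))]
S+=[((3,y,120),p) for y,p in zip((-28,-14,0,14,28),[(275,248),(316,232),(357,215),(396,200),(436,184)])]
D=[((-3,100,150),(85,28)),((-3,-100,150),(222,268)),((-28,100,5),(25,278)),((-28,-100,2.5),(150,552)),((28,-100,2.5),(268,528)),((-3,28,120),(123,157)),((-3,-28,120),(165,231))]
Sp=up([p for _,p in S],(195,230),6.5);Dp=up([p for _,p in D],(300,260),4)
SP=np.array([a for a,_ in S])*mm;DP=np.array([a for a,_ in D])*mm
ls=up((452,413),(195,230),6.5);ld=up((82,325),(300,260),4)
def r(v):
    x,y,yaw,s=v
    return np.r_[(proj(sc,pose(x,y,0,yaw,SP))-Sp).ravel(),(proj(si,pose(x,y,0,yaw,DP))-Dp).ravel(),
     (proj(sc,pose(x,y,0,yaw,[.026,s,.032]))-ls).ravel(),(proj(si,pose(x,y,0,yaw,[-.026,s,.032]))-ld).ravel()]
q=least_squares(r,[.45,-.2,.1,.02]);print("bracket x y yaw lamp",q.x,np.degrees(q.x[2]));print(np.round(q.fun.reshape(-1,2),1).tolist())
SP2=up([(177,37),(248,110)],(400,220),4.5);DP2=up([(80,87),(245,85)],(335,185),6.5)
PP=np.array([[-.065,0,0],[0,0,0]])
def r2(v):
    x,y,yaw,h=v
    return np.r_[(proj(sc,pose(x,y,h,yaw,PP))-SP2).ravel(),(proj(si,pose(x,y,h,yaw,PP))-DP2).ravel()]
q=least_squares(r2,[.6,.2,0,.17]);print("stand",q.x,np.degrees(q.x[2]));print(np.round(q.fun.reshape(-1,2),1).tolist())
print("tip",pose(q.x[0],q.x[1],q.x[3],q.x[2],[-.065,0,0]))
# foot corners by back-projection to z
def bp(c,u,z):
    f=240/np.tan(np.radians(c["fov_y"]/2));d=np.array([(u[0]-c["cx"])/f,(u[1]-c["cy"])/f,1])@c["R"];o=-c["R"].T@c["t"];return o+d*(z-o[2])/d[2]
for u,z in (((110,385),.012),((175,548),0),((540,533),0),((440,335),.012)): print("side foot",bp(si,up(u,(335,185),6.5),z).round(4))
print("scene foot",bp(sc,up((40,347),(400,220),4.5),.012).round(4))
E
python3 fit.py
```

```text
bracket x y yaw lamp [ 0.50900989 -0.18458669  0.17277678  0.01753411] 9.899380531088324
[[-0.3, 0.5], [0.7, -0.1], [-0.0, 0.8], [0.6, 0.0], [0.4, 0.5], [-0.4, 1.4], [0.0, 0.4], [0.0, 0.4], [-0.1, 0.6], [0.1, 0.4], [-0.0, 0.5], [-1.1, -0.7], [0.7, 0.7], [-0.3, -1.5], [-1.1, 0.3], [-0.4, 0.6], [-0.0, 0.2], [-0.7, -0.8], [0.7, 1.1], [-1.8, 1.1]]
stand [ 0.65541399  0.208345   -0.01273565  0.17175823] -0.7296988960965101
[[-0.7, -1.9], [0.5, 2.5], [-0.5, -0.4], [-0.1, -0.3]]
tip [[0.59041926 0.20917279 0.17175823]]
side foot [0.6246 0.2656 0.012 ]
side foot [0.6305 0.1494 0.    ]
side foot [0.7792 0.1532 0.    ]
side foot [0.7791 0.3058 0.012 ]
scene foot [0.6324 0.1433 0.012 ]
```

```bash
cat > m.py <<'E'
from h import *
sc,si=cam("scene"),cam("side")
f=lambda c:240/np.tan(np.radians(c["fov_y"]/2))
def tri(a,b):
    r=lambda X:np.r_[proj(sc,X)[0]-a,proj(si,X)[0]-b]
    q=least_squares(r,[.5,0,.1]);return q.x.round(4),q.fun.round(1)
if __name__=="__main__":
    print("tip",tri(up((177,37),(400,220),4.5),up((80,87),(335,185),6.5)))
    print("purple head",tri((212,188),(205,298)),"purple pin tip",tri((207,168),(160,298)))
    print("carton tall",tri((438,202),(278,212)),"rear lever",tri((470,267),(391,203)))
    R=Ro.from_quat(get_obs()["ee_rot"]).as_matrix();print(R.round(3))
    print(proj(sc,[[.5904,.2092,h] for h in(.158,.165,.172,.182)]))
E
python3 m.py
```

```text
tip (array([0.5927, 0.2103, 0.1692]), array([ 0.1, -0.4,  0.3,  0.4]))
purple head (array([ 0.2823, -0.2111,  0.1643]), array([ 0.5, -2.2,  0.9,  1.4])) purple pin tip (array([ 0.2084, -0.2099,  0.1683]), array([ 0.2, -0.8,  0.3,  0.5]))
carton tall (array([0.4264, 0.3318, 0.0798]), array([ 0.1, -0.7,  0.4,  0.7])) rear lever (array([0.7045, 0.2132, 0.1569]), array([-0.3,  1. , -0.7, -1.1]))
[[-0.     0.967  0.256]
 [ 0.     0.256 -0.967]
 [-1.    -0.    -0.   ]]
[[436.95889505 230.72067927]
 [437.62594641 228.29950792]
 [438.30000247 225.85291188]
 [439.2753111  222.31287068]]
```

Emit:
{"api": "play_rows", "payload": {"increments": "-0.01 0 0 -0.149;-0.01 0 0 -0.149;-0.01 0 0 -0.149;-0.01 0 0 -0.149;-0.01 0 0 -0.149;-0.01 0 0 -0.149;-0.01 0 0 -0.149;-0.01 0 0 -0.149;-0.01 0 0 -0.149;-0.01 0 0 -0.149;0 0 0 0", "hand": -1, "squeeze": 60}}

```text
clock: 1.45
position: [0.1597, -0.6036, 0.342]
ee_rot: [-0.068, 0.704, 0.07, 0.703]
ft_force: [0.4, -0.1, 0.1]
grip_width: 0.998
```

```bash
cat > g.py <<'E'
from h import *
import sys
def go(x,y,z,yawdeg):
    o=get_obs();R=Ro.from_quat(o["ee_rot"]).as_matrix();d=np.array([x,y,z])-o["position"]
    cur=np.degrees(np.arctan2(R[1,2],R[0,2]));turn=-(yawdeg-cur);
    print("pos",o["position"].round(4),"yaw %.2f"%cur,"toolx",R[:,0].round(4),"tool shift",(R.T@d).round(4),"turn(rad) %.4f"%np.radians(turn),"F",o["ft_force"].round(2),"T",o["torque"].round(3),"w",round(o["grip_width"],3),"t",o["clock"])
if __name__=="__main__": go(*map(float,sys.argv[1:]))
E
python3 g.py .5073 -.1747 .26 9.9
```

```text
pos [ 0.1597 -0.6036  0.342 ] yaw 11.19 toolx [-9.0e-04  2.3e-03 -1.0e+00] tool shift [0.0827 0.3531 0.4242] turn(rad) 0.0225 F [ 0.37 -0.08  0.07] T [ 0.043  0.009 -0.09 ] w 0.998 t 1.45
```

Emit:
{"api": "play_rows", "payload": {"increments": "0 0.0252 0.0303 0;0 0.0252 0.0303 0;0 0.0252 0.0303 0;0 0.0252 0.0303 0;0 0.0252 0.0303 0;0 0.0252 0.0303 0;0 0.0252 0.0303 0;0.01 0.0252 0.0303 0.0225;0.012 0.0252 0.0303 0;0.012 0.0252 0.0303 0;0.012 0.0252 0.0303 0;0.012 0.0252 0.0303 0;0.012 0.0252 0.0303 0;0.012 0.0252 0.0303 0;0 0 0 0;0 0 0 0"}}

```text
clock: 3.05
position: [0.5351, -0.1734, 0.2474]
ee_rot: [-0.029, 0.708, 0.033, 0.705]
ft_force: [-0.8, -1.0, -0.7]
grip_width: 0.998
```

```bash
python3 g.py .5073 -.1747 .26 9.9
python3 - <<'E'
from h import *
o=get_obs();np.savez("w1.npz",p=o["position"],q=o["ee_rot"])
cv2.imwrite("pics/w1.png",camera("wrist")["img"])
E
```

```text
pos [ 0.5351 -0.1734  0.2474] yaw 5.00 toolx [-0.0053  0.0061 -1.    ] tool shift [-0.0124  0.0012 -0.0278] turn(rad) -0.0855 F [-0.78 -1.02 -0.66] T [-0.02   0.039 -0.017] w 0.998 t 3.05
```

View pics/w1.png

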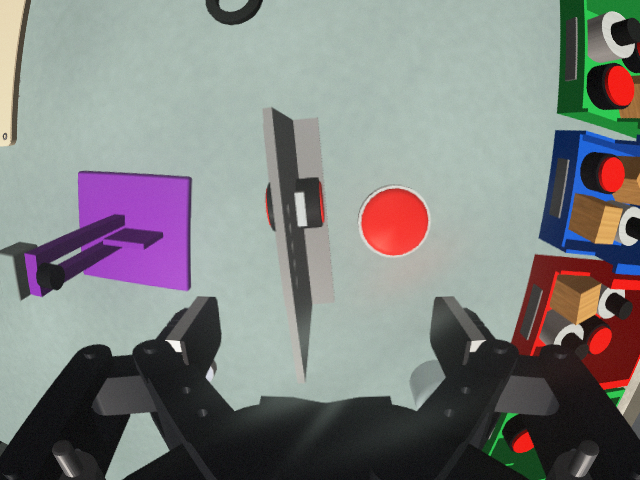

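The wrist view shows the plate's top edge running from (268,108) to (303,380), the lamp across it near (295,200), and the reflector clear at (394,220). I'll zoom in to refine the pose.

Run:
```python
import cv2
a=cv2.imread("pics/w1.png")
cv2.imwrite("pics/w1a.png",cv2.resize(a[100:310,245:345],None,fx=5,fy=5,interpolation=cv2.INTER_CUBIC)[:, :][:600])
cv2.imwrite("pics/w1b.png",cv2.resize(a[220:390,245:345],None,fx=3.5,fy=3.5,interpolation=cv2.INTER_CUBIC))
```

```text
(no output)
```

View pics/w1a.png

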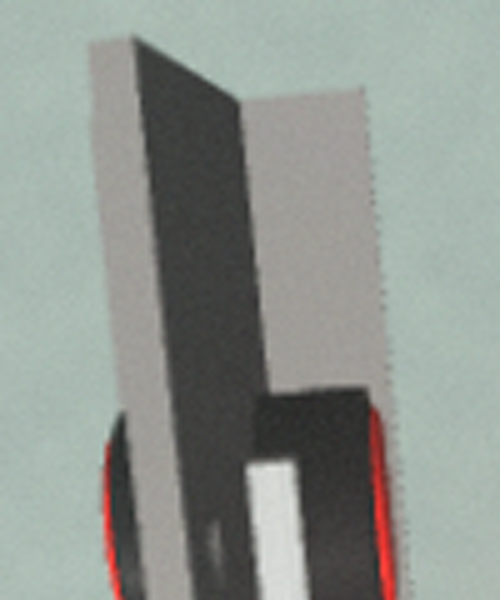

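View pics/w1b.png

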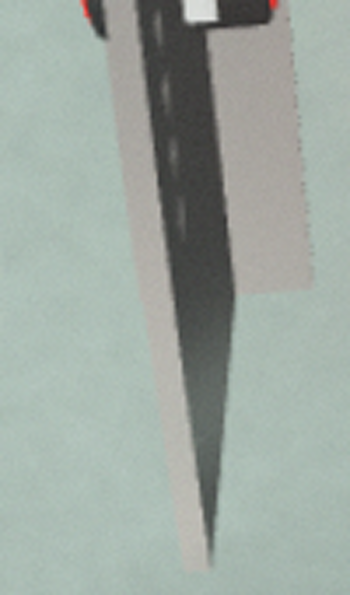

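```bash
cat > wfit.py <<'E'
from h import *
W=np.load("w1.npz");p,Rt=W["p"],Ro.from_quat(W["q"]).as_matrix();c=camera("wrist");M=c["tool_from_camera"]
f=240/np.tan(np.radians(c["fov_y"]/2))
def wp(X):
    X=np.atleast_2d(X);t=(X-p)@Rt;q=(t-M[:3,3])@M[:3,:3]
    th=np.arctan2(np.hypot(q[:,0],q[:,1]),q[:,2]);ph=np.arctan2(q[:,1],q[:,0])
    return np.c_[c["cx"]+f*th*np.cos(ph),c["cy"]+f*th*np.sin(ph)]
a=lambda u:up(u,(245,100),5);b=lambda u:up(u,(245,220),3.5)
L=[((-3,100,150),a((90,42))),((3,100,150),a((134,37))),((3,100,5),a((240,100))),((28,100,5),a((365,88))),
((-3,-100,150),b((186,572))),((3,-100,150),b((212,568))),((3,-100,5),b((235,292))),((28,-100,5),b((313,285)))]
P=np.array([l[0] for l in L])/1e3;U=np.array([l[1] for l in L])
HV=np.array([a((0,545))[1]]+[b((0,v))[1] for v in(25,82,150,215)])
HP=np.array([[3,y,120] for y in(28,14,0,-14,-28)])/1e3
ph=np.linspace(0,2*np.pi,200)
def lam(v,xx):
    C=np.c_[0*ph+xx,v[3]+.024*np.cos(ph),.032+.024*np.sin(ph)];q=wp(pose(v[0],v[1],0,v[2],C))[:,1];return np.array([q.min(),q.max()])
LT=a((0,391))[1];LB=b((0,22.5))[1]
def r(v):
    return np.r_[(wp(pose(*v[:2],0,v[2],P))-U).ravel(),wp(pose(*v[:2],0,v[2],HP))[:,1]-HV,lam(v,.015)-[LT,LB]]
q=least_squares(r,[.509,-.1846,.17,.0175]);print(q.x,np.degrees(q.x[2]));print(q.fun.round(1))
E
python3 wfit.py
```

```text
[ 0.50928197 -0.18609228  0.17680737  0.0175352 ] 10.130316076870995
[-0.4 -1.5  0.2 -1.7  0.  -0.8 -0.2 -0.9 -0.2 -1.3  0.1 -0.5  0.2  0.
  0.3  0.3  0.5  1.1  3.1  1.6  0.3 -0.8  0.8]
```

Emit:
{"api": "play_rows", "payload": {"increments": "0 0 -0.009 -0.045;0 0 -0.009 -0.045;0 0 -0.009 0;0 0 0 0;0 0 0 0"}}

```text
clock: 3.65
position: [0.5047, -0.1831, 0.2492]
ee_rot: [-0.057, 0.706, 0.059, 0.704]
ft_force: [-0.7, 0.4, 0.2]
grip_width: 1.0
```

```bash
python3 g.py .5075 -.1757 .138 10.1
```

```text
pos [ 0.5047 -0.1831  0.2492] yaw 9.38 toolx [-0.0036  0.0025 -1.    ] tool shift [0.1112 0.0065 0.0044] turn(rad) -0.0126 F [-0.69  0.38  0.24] T [-0.007  0.002  0.066] w 1.0 t 3.65
```

Emit:
{"api": "play_rows", "payload": {"increments": "0.012 0.0065 0.0044 -0.0126;0.02 0 0 0;0.02 0 0 0;0.02 0 0 0;0.02 0 0 0;0.01 0 0 0;0 0 0 0;0 0 0 0"}}

```text
clock: 4.45
position: [0.5101, -0.1708, 0.1399]
ee_rot: [-0.061, 0.705, 0.065, 0.704]
ft_force: [-1.0, -0.1, -0.1]
grip_width: 0.998
```

```bash
python3 g.py .5075 -.1757 .138 10.1;python3 - <<'E'
from h import *
cv2.imwrite("pics/w2.png",camera("wrist")["img"])
E
```

```text
pos [ 0.5101 -0.1708  0.1399] yaw 10.24 toolx [-0.0025  0.0051 -1.    ] tool shift [ 0.0019 -0.0043 -0.0034] turn(rad) 0.0024 F [-0.97 -0.06 -0.13] T [-0.027 -0.027 -0.003] w 0.998 t 4.45
```

View pics/w2.png

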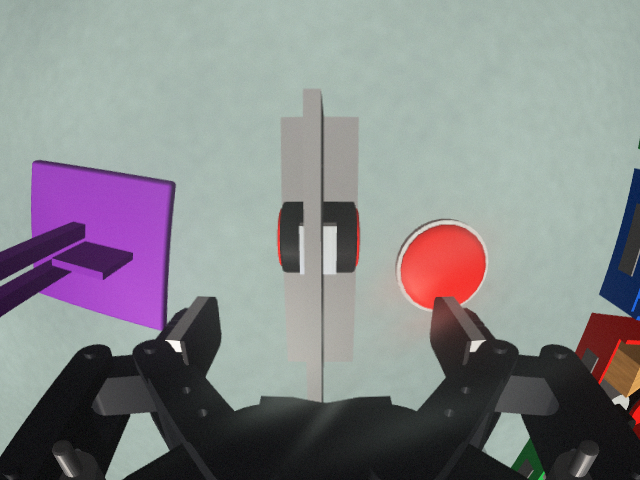

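The plate stands between the jaws and parallel to them, a few mm off centre. I'll correct that and close.

Emit:
{"api": "play_rows", "payload": {"increments": "0.0015 -0.0045 -0.003 0;0 0 0 0"}}

```text
clock: 4.7
position: [0.5088, -0.1765, 0.1399]
ee_rot: [-0.062, 0.704, 0.064, 0.704]
ft_force: [0.1, 0.6, -0.1]
grip_width: 0.997
```

Emit:
{"api": "play_rows", "payload": {"increments": "0 0 0 0;0 0 0 0;0 0 0 0;0 0 0 0;0 0 0 0;0 0 0 0;0 0 0 0;0 0 0 0;0 0 0 0;0 0 0 0", "hand": 1, "squeeze": 60}}

```text
clock: 5.7
position: [0.5096, -0.177, 0.141]
ee_rot: [-0.062, 0.703, 0.064, 0.705]
ft_force: [1.2, -0.7, -0.7]
grip_width: 0.052
```

```bash
python3 g.py .5075 -.1757 .138 10.1;python3 - <<'E'
from h import *
cv2.imwrite("pics/w3.png",camera("wrist")["img"])
E
```

```text
pos [ 0.5096 -0.177   0.141 ] yaw 10.20 toolx [ 0.0024  0.0028 -1.    ] tool shift [ 0.003   0.0016 -0.0018] turn(rad) 0.0017 F [ 1.16 -0.69 -0.7 ] T [-0.059 -0.165  0.007] w 0.052 t 5.7
```

View pics/w3.png

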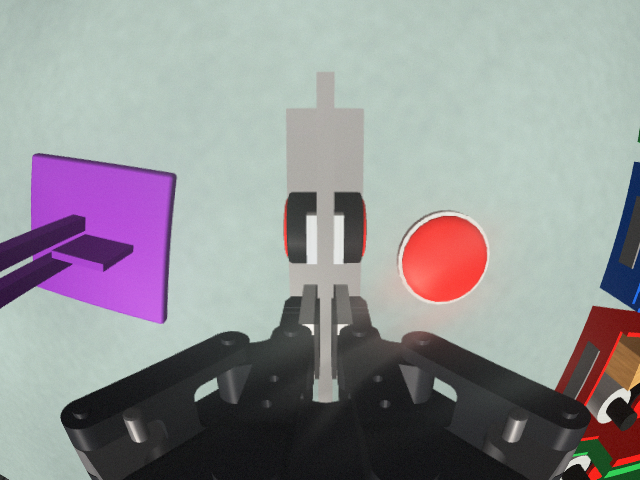

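The grip holds with the opening at 0.052 (about 4.5–6 mm). Next I lift.

Emit:
{"api": "play_rows", "payload": {"increments": "-0.01 0 0 0;-0.015 0 0 0;-0.02 0 0 0;-0.02 0 0 0;-0.02 0 0 0;-0.02 0 0 0;-0.02 0 0 0;-0.01 0 0 0;0 0 0 0;0 0 0 0;0 0 0 0", "squeeze": 80}}

```text
clock: 6.85
position: [0.5051, -0.1756, 0.284]
ee_rot: [-0.061, 0.706, 0.066, 0.702]
ft_force: [0.9, 0.7, -6.8]
grip_width: 0.043
```

```bash
python3 g.py .50 .196 .2 0;python3 - <<'E'
from h import *
cv2.imwrite("pics/w4.png",camera("wrist")["img"])
a=camera("side")["img"]
cv2.imwrite("pics/s4.png",a)
E
```

```text
pos [ 0.5051 -0.1756  0.284 ] yaw 10.30 toolx [-0.0067  0.0057 -1.    ] tool shift [0.0861 0.366  0.062 ] turn(rad) 0.1799 F [ 0.87  0.75 -6.78] T [ 0.01  -0.008 -0.013] w 0.043 t 6.85
```

View pics/s4.png

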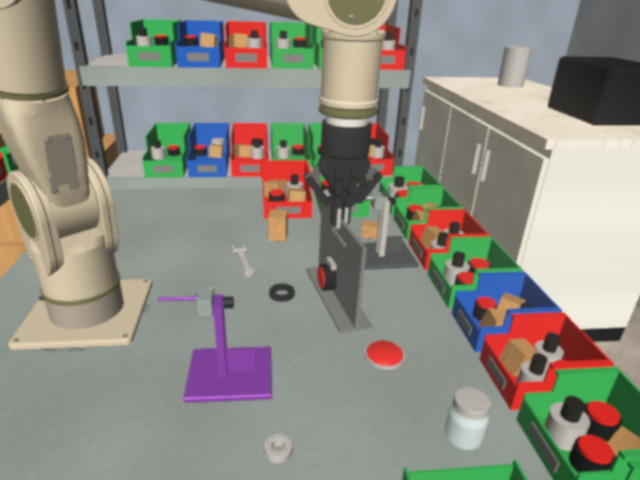

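Emit:
{"api": "play_rows", "payload": {"increments": "0 0.015 0 0.03;0 0.03 0 0.03;0 0.03 0 0.03;0 0.03 0 0.03;0 0.03 0 0.03;0 0.03 0 0.03;0 0.03 0 0;0 0.03 0 0;0 0.03 0 0;0 0.03 0 0;0 0.03 0 0;0 0.03 0 0;0 0.02 0 0;0 0 0 0;0 0 0 0"}}

```text
clock: 8.45
position: [0.4858, 0.2008, 0.2772]
ee_rot: [0.006, 0.714, -0.001, 0.7]
ft_force: [0.5, 0.0, -6.7]
grip_width: 0.048
```

```bash
python3 g.py .53 .205 .22 0
```

```text
pos [0.4858 0.2008 0.2772] yaw -0.60 toolx [-0.0207  0.0075 -0.9998] tool shift [0.0563 0.0042 0.0453] turn(rad) -0.0106 F [ 0.48  0.02 -6.67] T [-0.057 -0.108 -0.023] w 0.048 t 8.45
```

Emit:
{"api": "play_rows", "payload": {"increments": "0 0.002 0.015 -0.01;0 0 0.015 0;0.01 0 0.01 0;0.02 0 0 0;0.02 0 0 0;0.005 0 0 0;0 0 0 0;0 0 0 0"}}

```text
clock: 9.25
position: [0.5268, 0.1961, 0.2155]
ee_rot: [0.004, 0.716, -0.002, 0.698]
ft_force: [0.0, 0.3, -6.7]
grip_width: 0.043
```

```bash
python3 g.py .53 .205 .22 0
python3 - <<'E'
from h import *
o=get_obs();np.savez("w5.npz",p=o["position"],q=o["ee_rot"])
s=3
for n,(x,y,w,h) in {"scene":(350,170,170,190),"side":(290,140,150,150),"wrist":(200,0,440,480)}.items():
    a=camera(n)["img"];cv2.imwrite(f"pics/{n}5.png",a)
    k=1 if n=="wrist" else min(800/w,600/h)//1
    cv2.imwrite(f"pics/{n}5c.png",cv2.resize(a[y:y+h,x:x+w],None,fx=k,fy=k,interpolation=cv2.INTER_CUBIC));print(n,k)
E
```

```text
pos [0.5268 0.1961 0.2155] yaw -0.47 toolx [-0.0244  0.0035 -0.9997] tool shift [-0.0046  0.009   0.003 ] turn(rad) -0.0082 F [ 0.01  0.3  -6.68] T [ 0.031 -0.062 -0.011] w 0.043 t 9.25
scene 3.0
side 4.0
wrist 1
```

View pics/scene5c.png

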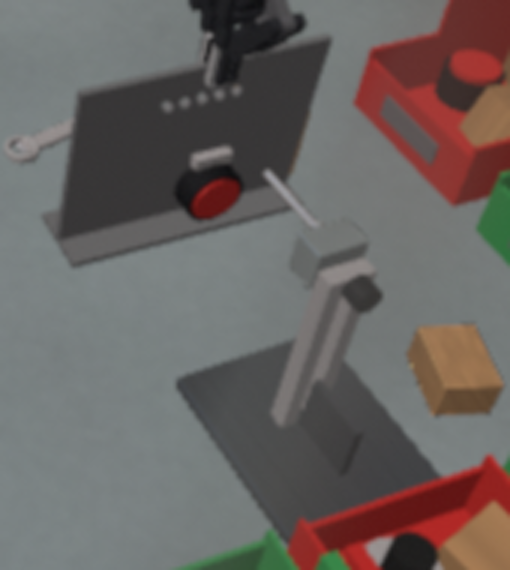

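View pics/side5c.png

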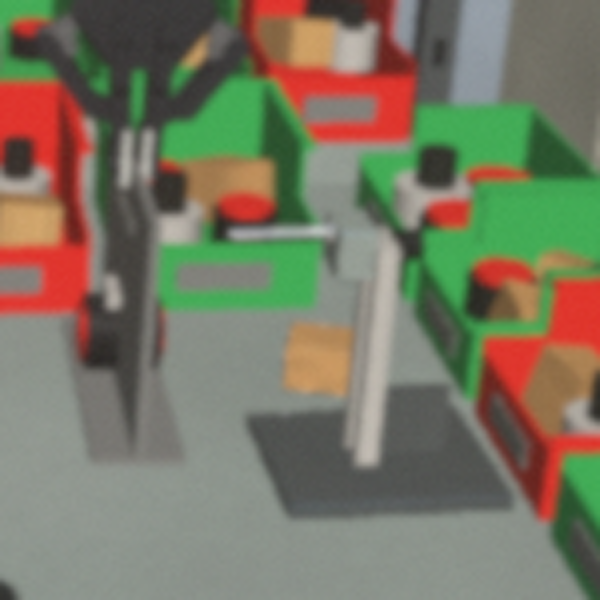

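View pics/wrist5.png

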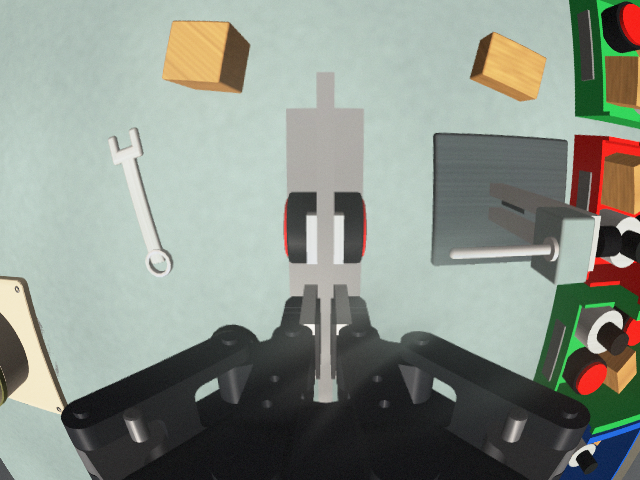

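The wrist view shows the pin clearly from its tip at (452,254) to the head at (557,249), with the bracket held straight. I'll zoom in for subpixel points.

Run:
```python
import cv2
def cr(n,x,y,w,h,s,o): cv2.imwrite(o,cv2.resize(cv2.imread(n)[y:y+h,x:x+w],None,fx=s,fy=s,interpolation=cv2.INTER_CUBIC))
cr("pics/scene5.png",395,180,75,70,8,"pics/c1.png")
cr("pics/side5.png",305,165,80,60,8,"pics/c2.png")
cr("pics/wrist5.png",430,220,150,70,5,"pics/c3.png")
```

```text
(no output)
```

View pics/c1.png

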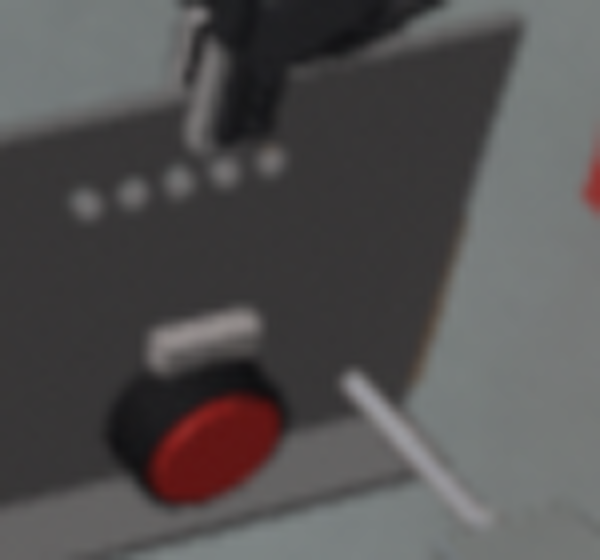

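View pics/c2.png

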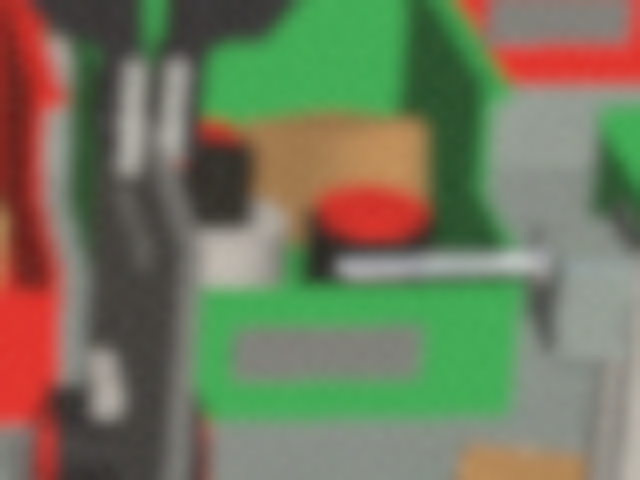

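View pics/c3.png

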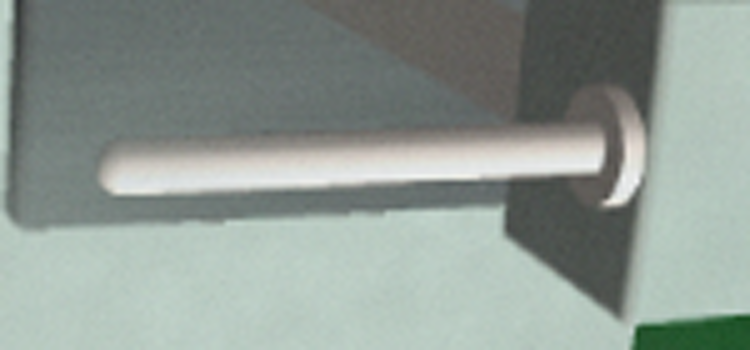

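```bash
cat > fit5.py <<'E'
from h import *
W=np.load("w5.npz");p,Rt=W["p"],Ro.from_quat(W["q"]).as_matrix();c=camera("wrist");M=c["tool_from_camera"]
sc,si=cam("scene"),cam("side");f=240/np.tan(np.radians(c["fov_y"]/2))
def wp(X):
    X=np.atleast_2d(X);t=(X-p)@Rt;q=(t-M[:3,3])@M[:3,:3]
    th=np.arctan2(np.hypot(q[:,0],q[:,1]),q[:,2]);ph=np.arctan2(q[:,1],q[:,0])
    return np.c_[c["cx"]+f*th*np.cos(ph),c["cy"]+f*th*np.sin(ph)]
c1=lambda u:up(u,(395,180),8);c2=lambda u:up(u,(305,165),8);c3=lambda u:up(u,(430,220),5);s5=lambda u:up(u,(350,170),3);d5=lambda u:up(u,(290,140),4)
def rp(v,use="wsd"):
    X=v[:3];d=np.array([np.cos(v[3]),np.sin(v[3]),0])
    o=[]
    if "w" in use:o+=[wp(X)-c3((98,168)),wp(X+v[4]*d)-c3((597,150))]
    if "s" in use:o+=[proj(sc,X)-c1((347,376)),proj(sc,X+v[5]*d)-c1((485,520))]
    if "d" in use:o+=[proj(si,X)-c2((333,265)),proj(si,X+v[6]*d)-c2((548,262))]
    return np.r_[np.concatenate(o).ravel(),(v[4:]-.058)*300]
for u in("wsd","sd","ws","wd"):
    q=least_squares(rp,[.59,.21,.17,0,.06,.05,.06],args=(u,),x_scale=[.01,.01,.01,.1,.01,.01,.01]);print(u,q.x[:3].round(4),"yaw",np.degrees(q.x[3]).round(2),q.x[4:].round(4),q.fun.round(1))
S=[((3,100,150),c1((522,22))),((3,-100,150),s5((80,95))),((3,-100,5),s5((62,236))),((28,-100,0),s5((73,266)))]
S+=[((3,y,120),c1(u)) for y,u in zip((-28,-14,0,14,28),[(88,206),(133,193),(180,182),(226,172),(270,160)])]
D=[((-28,-100,2.5),d5((92,462))),((28,-100,2.5),d5((184,460))),((3,-100,150),d5((157,212)))]
L=[((-3,100,150),(317,72)),((3,100,150),(334,72)),((-28,100,5),(287,108)),((28,100,5),(363,108))]
g=lambda A:(np.array([a for a,_ in A])/1e3,np.array([b for _,b in A],float))
def rb(v):
    R=Ro.from_rotvec(v[3:]).as_matrix();X=lambda P:P@R.T+v[:3]
    return np.r_[(proj(sc,X(g(S)[0]))-g(S)[1]).ravel(),(proj(si,X(g(D)[0]))-g(D)[1]).ravel(),(wp(X(g(L)[0]))-g(L)[1]).ravel()]
q=least_squares(rb,[.527,.19,.08,0,0,0],x_scale=[.01,.01,.01,.1,.1,.1]);v=q.x
R=Ro.from_rotvec(v[3:]).as_matrix();h=v[:3]+R@[0,.014,.12]
print("bracket",v[:3].round(4),"rot deg",np.degrees(v[3:]).round(2));print(q.fun.reshape(-1,2).round(1).tolist())
print("hole14",h.round(4),"hole in tool",(Rt.T@(h-p)).round(4), "normal in tool",(Rt.T@R[:,0]).round(3))
E
python3 fit5.py
```

```text
wsd [0.5912 0.2066 0.1729] yaw 1.35 [0.0613 0.0603 0.0633] [ 0.5 -0.1 -0.2 -0.2 -0.4 -0.5 -1.   0.3  0.7 -0.1 -1.2 -0.3  1.   0.7
  1.6]
sd [0.5923 0.2078 0.172 ] yaw 2.35 [0.058  0.0586 0.063 ] [ 0.3  0.  -0.4  0.2  1.1  0.  -1.2 -0.3  0.   0.2  1.5]
ws [0.591  0.2067 0.1734] yaw 1.41 [0.0612 0.0605 0.058 ] [ 0.5 -0.  -0.2 -0.3 -0.4 -0.7 -0.9  0.1  1.   0.7  0. ]
wd [0.5912 0.2064 0.1726] yaw 1.23 [0.0616 0.058  0.0633] [ 0.3 -0.  -0.2  0.1  0.7  0.  -1.2 -0.1  1.1  0.   1.6]
bracket [0.5243 0.1863 0.077 ] rot deg [ 0.13  1.45 -0.45]
[[-0.0, -0.6], [-0.6, -0.3], [-1.9, 1.4], [-1.1, 0.6], [-0.9, -0.5], [-0.7, -0.3], [-0.8, -0.3], [-0.8, -0.4], [-0.6, -0.3], [0.0, -0.5], [0.7, 0.0], [1.5, 3.2], [-0.6, -0.7], [0.8, -0.7], [-1.2, 0.2], [1.3, 0.2]]
hole14 [0.5274 0.2    0.197 ] hole in tool [0.0185 0.0039 0.0011] normal in tool [0.001 0.    1.   ]
```

```bash
python3 g.py .565 .2027 .1925 1.4
```

```text
pos [0.5269 0.1966 0.2158] yaw -0.43 toolx [-0.0234  0.0039 -0.9997] tool shift [0.0225 0.0063 0.0386] turn(rad) -0.0319 F [ 0.39 -0.48 -6.57] T [-0.008 -0.137 -0.029] w 0.046 t 9.55
```

Emit:
{"api": "play_rows", "payload": {"increments": "0.006 0.003 0 -0.032;0.006 0.003 0 0;0.006 0 0.01 0;0.004 0 0.01 0;0 0 0.01 0;0 0 0.008 0;0 0 0 0;0 0 0 0;0 0 0 0"}}

```text
clock: 10.45
position: [0.5686, 0.2044, 0.1904]
ee_rot: [-0.008, 0.715, 0.011, 0.699]
ft_force: [0.7, -0.7, -6.6]
grip_width: 0.046
```

```bash
python3 g.py .575 .2027 .1925 1.4;  python3 - <<'E'
from h import *
o=get_obs();np.savez("w6.npz",p=o["position"],q=o["ee_rot"])
for n,(x,y,w,h,k) in {"scene":(395,190,80,75,8),"side":(310,165,80,75,8),"wrist":(270,180,320,180,2.5)}.items():
    a=camera(n)["img"];cv2.imwrite(f"pics/{n}6.png",a)
    cv2.imwrite(f"pics/{n}6c.png",cv2.resize(a[y:y+h,x:x+w],None,fx=k,fy=k,interpolation=cv2.INTER_CUBIC))
E
```

```text
pos [0.5686 0.2044 0.1904] yaw 1.52 toolx [-0.0238  0.0043 -0.9997] tool shift [-0.0023 -0.0019  0.0063] turn(rad) 0.0022 F [ 0.74 -0.74 -6.58] T [-0.01  -0.056 -0.025] w 0.046 t 10.45
```

View pics/scene6c.png

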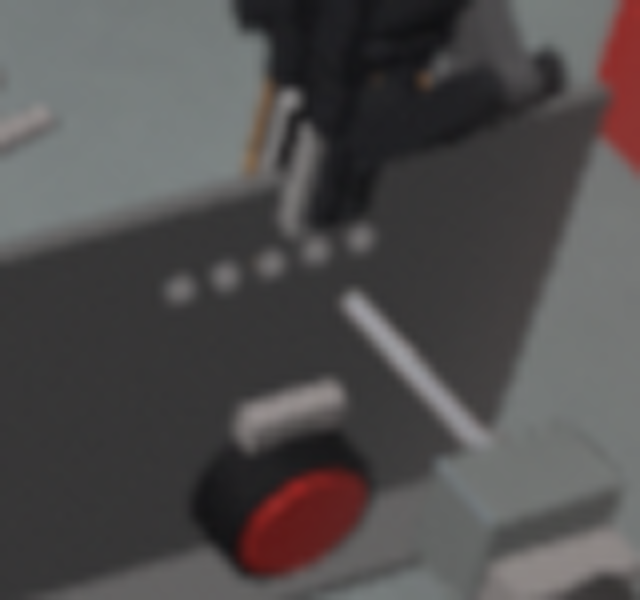

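View pics/side6c.png

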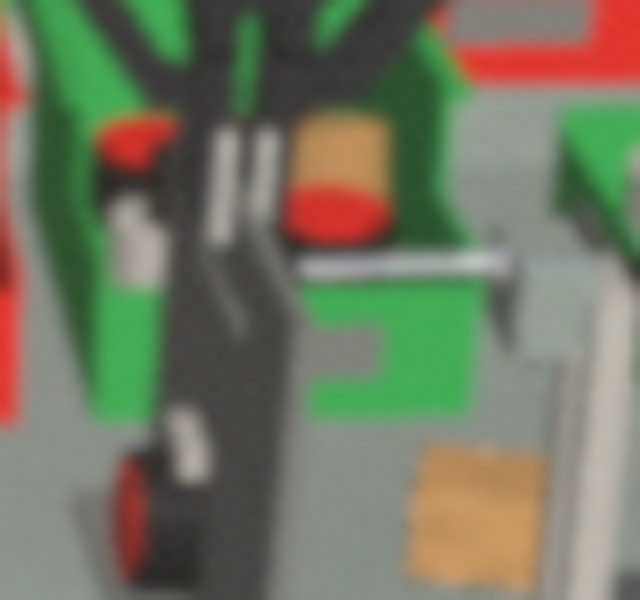

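View pics/wrist6c.png

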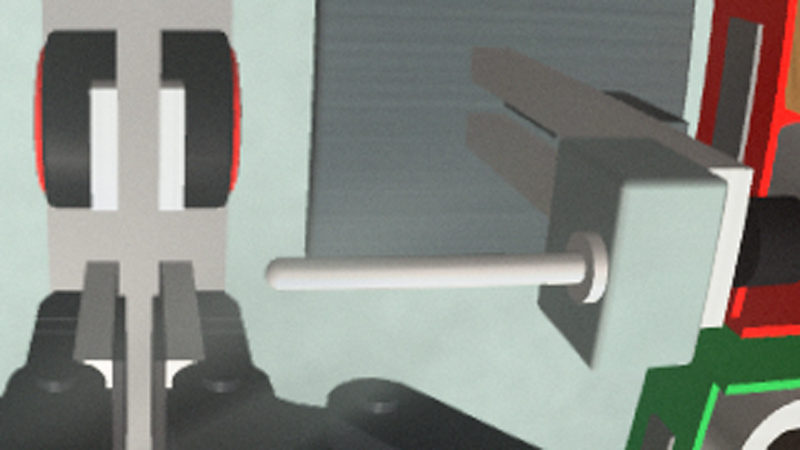

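```bash
cat > fit6.py <<'E'
from h import *
W=np.load("w6.npz");p,Rt=W["p"],Ro.from_quat(W["q"]).as_matrix();c=camera("wrist");M=c["tool_from_camera"]
sc,si=cam("scene"),cam("side");f=240/np.tan(np.radians(c["fov_y"]/2))
def wp(X):
    X=np.atleast_2d(X);t=(X-p)@Rt;q=(t-M[:3,3])@M[:3,:3]
    th=np.arctan2(np.hypot(q[:,0],q[:,1]),q[:,2]);ph=np.arctan2(q[:,1],q[:,0])
    return np.c_[c["cx"]+f*th*np.cos(ph),c["cy"]+f*th*np.sin(ph)]
a=lambda u:up(u,(395,190),8);b=lambda u:up(u,(310,165),8);w=lambda u:up(u,(270,180),2.5)
def rp(v,use="wsd"):
    X=v[:3];d=np.array([np.cos(v[3]),np.sin(v[3]),0]);o=[]
    if "w" in use:o+=[wp(X)-w((264,273)),wp(X+v[4]*d)-w((585,268))]
    if "s" in use:o+=[proj(sc,X)-a((347,295)),proj(sc,X+v[5]*d)-a((478,435))]
    if "d" in use:o+=[proj(si,X)-b((298,266)),proj(si,X+v[6]*d)-b((510,261))]
    return np.r_[np.concatenate(o).ravel(),(v[4:]-.059)*300]
for u in("wsd","sd","ws","wd"):
    q=least_squares(rp,[.59,.21,.17,0,.06,.05,.06],args=(u,),x_scale=[.01,.01,.01,.1,.01,.01,.01]);print(u,q.x[:3].round(4),"yaw",np.degrees(q.x[3]).round(2),q.x[4:].round(4),q.fun.round(1))
H=np.array([[3,y,120] for y in(-28,-14,0,14,28)])/1e3;HU=np.array([a(u) for u in[(180,290),(225,276),(270,264),(316,251),(360,239)]])
# scene holes with bracket rotation from tool, x from TCP
B=np.c_[Rt[:,2],Rt[:,1],-Rt[:,0]]  # bracket axes
def rh(v): return np.r_[(proj(sc,(H-[0,0,.12])@B.T+v+[0,0,0])-HU).ravel(),(v[0]-(p+B@[0,0,-.0195])[0])*1e4]
q=least_squares(rh,[.57,.19,.17]);h=q.x+B@[0,.014,0];print("hole14 scene",h.round(4),q.fun.round(1)," TCP-based",(p+B@[0,.0045,-.020]).round(4))
E
python3 fit6.py
```

```text
wsd [0.5916 0.2071 0.1729] yaw 1.36 [0.0627 0.0585 0.0639] [ 0.3  0.  -0.2 -0.  -0.1 -0.3 -0.3  0.4  0.2 -0.3 -1.1 -0.3  1.1 -0.1
  1.5]
sd [0.5926 0.2069 0.1729] yaw 1.7 [0.059  0.0578 0.0633] [ 0.1  0.  -0.2  0.5  0.7 -0.3 -1.  -0.3  0.  -0.4  1.3]
ws [0.5915 0.2073 0.1735] yaw 1.38 [0.0625 0.0587 0.059 ] [ 0.2  0.  -0.2 -0.1  0.  -0.6 -0.1  0.2  1.  -0.1  0. ]
wd [0.5917 0.2069 0.1725] yaw 1.32 [0.0629 0.059  0.0639] [ 0.3  0.  -0.2  0.   0.3 -0.1 -1.1 -0.1  1.2  0.   1.5]
hole14 scene [0.5678 0.2113 0.1688] [-0.  -0.   0.   0.1  0.1 -0.  -0.1  0.  -0.  -0.1  0. ]  TCP-based [0.5681 0.209  0.1704]
```

```bash
python3 g.py .581 .2014 .1934 1.4
```

```text
pos [0.5686 0.2044 0.1905] yaw 1.53 toolx [-0.0235  0.0041 -0.9997] tool shift [-0.0032 -0.0033  0.0123] turn(rad) 0.0023 F [ 0.38  0.42 -7.  ] T [-0.053 -0.091 -0.024] w 0.042 t 10.75
```

Emit:
{"api": "play_rows", "payload": {"increments": "-0.002 -0.0033 0 0;-0.0012 0 0.006 0;0 0 0.006 0;0 0 0 0;0 0 0 0"}}

```text
clock: 11.25
position: [0.5822, 0.2007, 0.1939]
ee_rot: [-0.008, 0.715, 0.011, 0.699]
ft_force: [-0.4, 0.5, -6.5]
grip_width: 0.045
```

```bash
python3 g.py .583 .2014 .1934 1.4;  cat > snap.py <<'E'
from h import *
import sys
t=sys.argv[1]
o=get_obs();np.savez(f"w{t}.npz",p=o["position"],q=o["ee_rot"])
ims=[]
for n,(x,y,w,h,k) in {"scene":(395,190,80,75,8),"side":(310,165,80,75,8),"wrist":(270,180,320,240,2.5)}.items():
    a=camera(n)["img"];cv2.imwrite(f"pics/{n}{t}.png",a)
    k2=5 if n!="wrist" else 375/240
    ims.append(cv2.resize(a[y:y+h,x:x+w],None,fx=k2,fy=k2,interpolation=cv2.INTER_CUBIC))
cv2.imwrite(f"pics/all{t}.png",np.vstack([np.hstack(ims[:2])]))
cv2.imwrite(f"pics/wr{t}.png",ims[2])
E
python3 snap.py 7
```

```text
pos [0.5822 0.2007 0.1939] yaw 1.49 toolx [-0.0227  0.004  -0.9997] tool shift [0.0005 0.0006 0.0008] turn(rad) 0.0017 F [-0.41  0.54 -6.54] T [ 0.029 -0.06   0.007] w 0.045 t 11.25
```

View pics/all7.png

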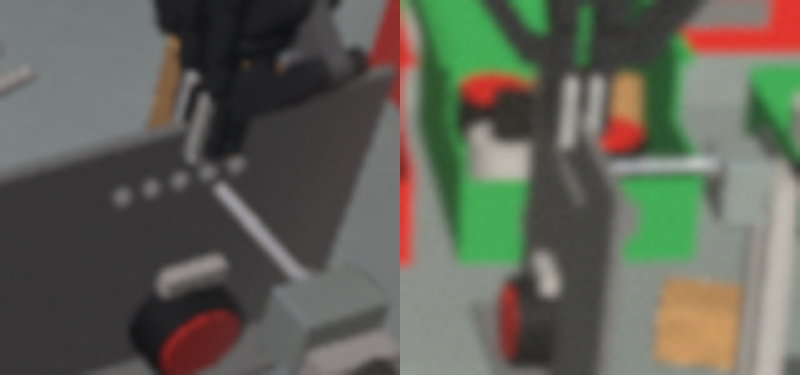

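View pics/wr7.png

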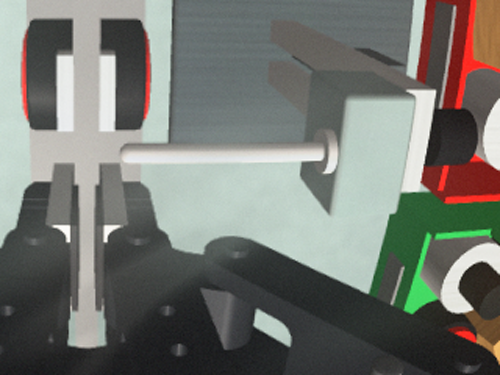

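The scene view shows the pin lined up with the fourth hole (+14), with about 8 mm left to go. I'll advance gently.

Emit:
{"api": "play_rows", "payload": {"increments": "0 0 0.002 0;0 0 0.002 0;0 0 0.002 0;0 0 0.002 0;0 0 0 0"}}

```text
clock: 11.9
position: [0.5904, 0.201, 0.1937]
ee_rot: [-0.008, 0.715, 0.011, 0.699]
ft_force: [-0.1, 0.5, -6.4]
grip_width: 0.043
```

```bash
python3 g.py .592 .2010 .1938 1.4
```

```text
pos [0.5904 0.201  0.1937] yaw 1.52 toolx [-0.0229  0.0035 -0.9997] tool shift [-0.0002 -0.      0.0016] turn(rad) 0.0021 F [-0.13  0.51 -6.44] T [ 0.014  0.012 -0.013] w 0.043 t 11.9
```

Emit:
{"api": "play_rows", "payload": {"increments": "0 0 0.002 0;0 0 0.002 0;0 0 0 0"}}

```text
clock: 12.2
position: [0.5943, 0.2013, 0.1931]
ee_rot: [-0.008, 0.715, 0.011, 0.699]
ft_force: [0.3, 0.8, -6.8]
grip_width: 0.044
```

```bash
python3 g.py .592 .2010 .1938 1.4;python3 snap.py 8
```

```text
pos [0.5943 0.2013 0.1931] yaw 1.55 toolx [-0.024   0.0036 -0.9997] tool shift [-0.0006 -0.0003 -0.0023] turn(rad) 0.0026 F [ 0.35  0.83 -6.79] T [ 0.061 -0.213  0.027] w 0.044 t 12.2
```

View pics/all8.png

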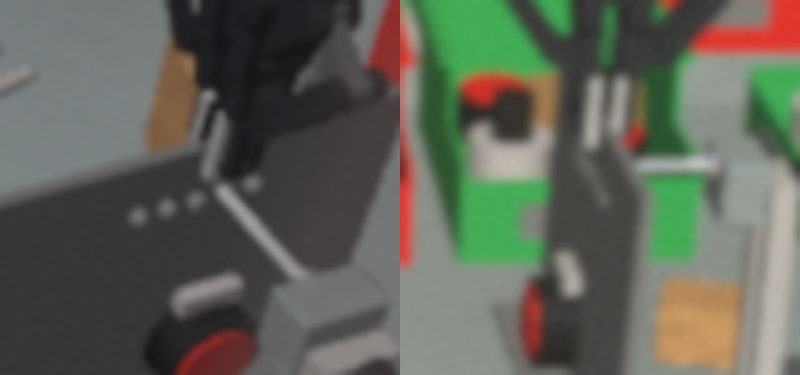

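The tip now covers the +14 hole and there is no contact force yet. I'll go on.

Emit:
{"api": "play_rows", "payload": {"increments": "0 0 0.002 0;0 0 0.002 0;0 0 0 0"}}

```text
clock: 12.65
position: [0.5982, 0.2015, 0.1931]
ee_rot: [-0.008, 0.716, 0.011, 0.698]
ft_force: [0.0, 0.1, -6.9]
grip_width: 0.047
```

```bash
python3 g.py .592 .2010 .1938 1.4;python3 snap.py 9
```

```text
pos [0.5982 0.2015 0.1931] yaw 1.56 toolx [-0.0243  0.0035 -0.9997] tool shift [-0.0006 -0.0003 -0.0062] turn(rad) 0.0028 F [ 0.03  0.14 -6.87] T [ 0.097 -0.11  -0.036] w 0.047 t 12.65
```

View pics/all9.png

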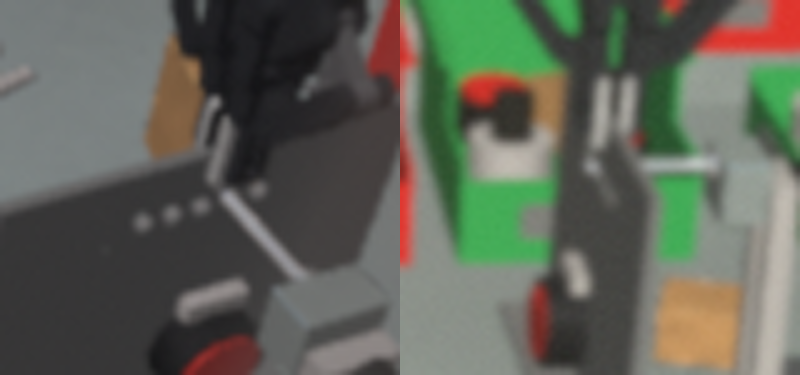

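View pics/wr9.png

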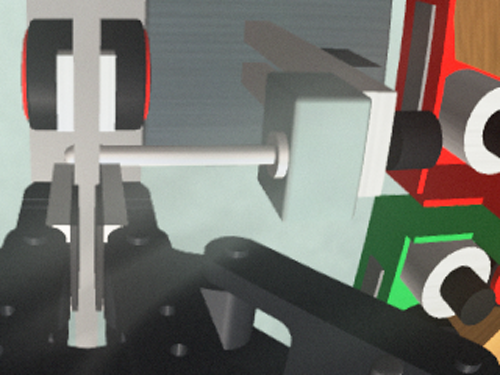

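The tip shows behind the plate (side view at (592,165), wrist view at (70,153)) with no force, so the pin is through. I'll go on to half-way.

Emit:
{"api": "play_rows", "payload": {"increments": "-0.0001 0 0.003 0;-0.0001 0 0.003 0;-0.0001 0 0.003 0;-0.0001 0 0.003 0;0 0 0 0"}}

```text
clock: 13.3
position: [0.6109, 0.2018, 0.193]
ee_rot: [-0.008, 0.716, 0.011, 0.698]
ft_force: [1.0, -0.5, -6.8]
grip_width: 0.046
```

```bash
python3 g.py .6245 .2022 .193 1.4
```

```text
pos [0.6109 0.2018 0.193 ] yaw 1.56 toolx [-0.0249  0.0033 -0.9997] tool shift [-0.0003  0.      0.0136] turn(rad) 0.0028 F [ 0.98 -0.54 -6.75] T [ 0.05  -0.144  0.041] w 0.046 t 13.3
```

Emit:
{"api": "play_rows", "payload": {"increments": "-0.0001 0 0.003 0;-0.0001 0 0.003 0;-0.0001 0 0.003 0;-0.0001 0 0.003 0;0 0 0.0015 0;0 0 0 0;0 0 0 0"}}

```text
clock: 14.0
position: [0.6258, 0.2023, 0.193]
ee_rot: [-0.008, 0.716, 0.011, 0.698]
ft_force: [0.5, 0.4, -7.3]
grip_width: 0.045
```

```bash
python3 g.py .6245 .2022 .193 1.4; python3 snap.py 10
```

```text
pos [0.6258 0.2023 0.193 ] yaw 1.56 toolx [-0.0251  0.0034 -0.9997] tool shift [ 0.     -0.     -0.0013] turn(rad) 0.0028 F [ 0.55  0.4  -7.31] T [0.068 0.101 0.013] w 0.045 t 14.0
```

View pics/all10.png

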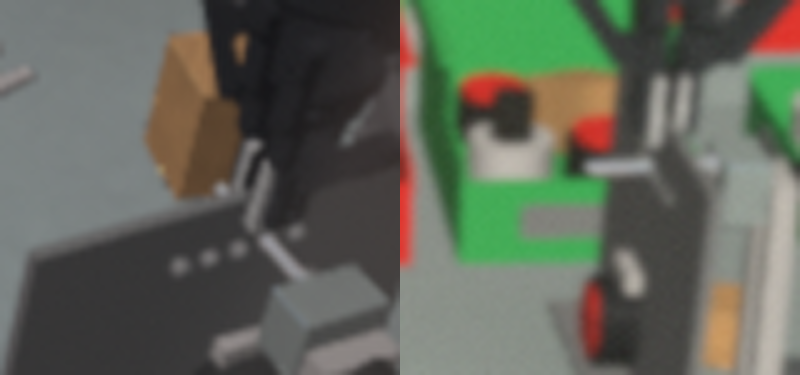

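View pics/wrist10.png

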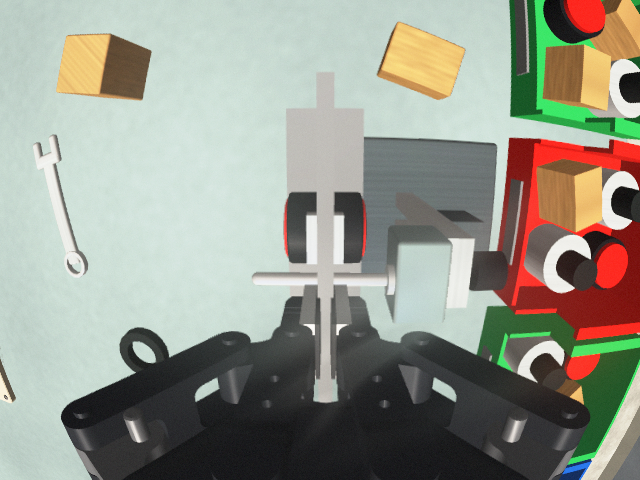

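The pin's tip is at (252,278), the plate at about u=326 and the collar at about 390, so the plate is about half-way. I'll lower it until the weight goes onto the pin.

Emit:
{"api": "play_rows", "payload": {"increments": "0.0006 0 0 0;0.0006 0 0 0;0 0 0 0"}}

```text
clock: 14.45
position: [0.6259, 0.202, 0.1921]
ee_rot: [-0.008, 0.715, 0.011, 0.698]
ft_force: [-0.3, 0.4, -5.9]
grip_width: 0.044
```

```bash
python3 g.py .6245 .2022 .193 1.4
```

```text
pos [0.6259 0.202  0.1921] yaw 1.54 toolx [-0.0241  0.0031 -0.9997] tool shift [-0.0009  0.0003 -0.0014] turn(rad) 0.0025 F [-0.25  0.4  -5.86] T [-0.032 -0.072  0.012] w 0.044 t 14.45
```

Emit:
{"api": "play_rows", "payload": {"increments": "0.0006 0 0 0;0.0006 0 0 0;0 0 0 0"}}

```text
clock: 14.75
position: [0.6259, 0.2019, 0.1909]
ee_rot: [-0.008, 0.715, 0.011, 0.699]
ft_force: [0.4, -0.1, -6.1]
grip_width: 0.042
```

```bash
python3 g.py .6245 .2022 .193 1.4
```

```text
pos [0.6259 0.2019 0.1909] yaw 1.54 toolx [-0.0238  0.0031 -0.9997] tool shift [-0.002   0.0003 -0.0015] turn(rad) 0.0024 F [ 0.36 -0.12 -6.06] T [-0.054 -0.094  0.022] w 0.042 t 14.75
```

Emit:
{"api": "play_rows", "payload": {"increments": "0.0006 0 0 0;0.0006 0 0 0;0 0 0 0"}}

```text
clock: 15.05
position: [0.626, 0.2022, 0.1902]
ee_rot: [-0.008, 0.715, 0.011, 0.699]
ft_force: [-1.0, -0.9, -5.9]
grip_width: 0.047
```

```bash
python3 g.py .6245 .2022 .193 1.4;python3 snap.py 11
```

```text
pos [0.626  0.2022 0.1902] yaw 1.54 toolx [-0.0231  0.0035 -0.9997] tool shift [-0.0028  0.0001 -0.0016] turn(rad) 0.0024 F [-1.   -0.94 -5.89] T [-0.018  0.028 -0.014] w 0.047 t 15.05
```

View pics/all11.png

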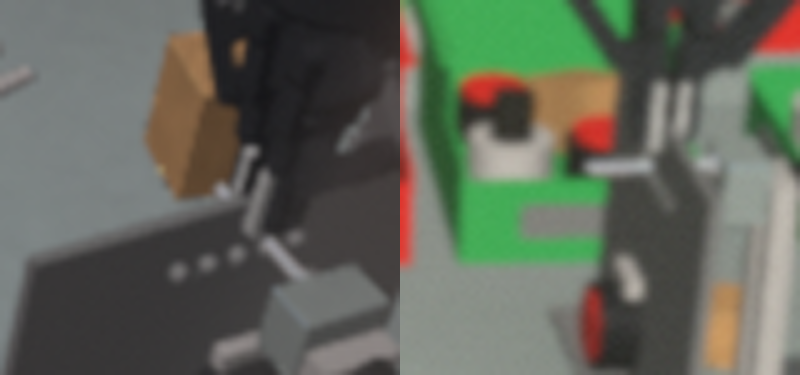

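Emit:
{"api": "play_rows", "payload": {"increments": "0.0006 0 0 0;0.0006 0 0 0;0 0 0 0"}}

```text
clock: 15.5
position: [0.6261, 0.2023, 0.1899]
ee_rot: [-0.008, 0.715, 0.011, 0.699]
ft_force: [0.0, -0.3, -3.4]
grip_width: 0.048
```

```bash
python3 g.py .6245 .2022 .193 1.4
```

```text
pos [0.6261 0.2023 0.1899] yaw 1.54 toolx [-0.0223  0.0037 -0.9997] tool shift [-0.003  -0.0001 -0.0017] turn(rad) 0.0024 F [ 0.01 -0.34 -3.44] T [-0.021  0.121  0.057] w 0.048 t 15.5
```

Fz has changed from −6.7 to −3.4, so about half the weight is on the pin. One more small step down.

Emit:
{"api": "play_rows", "payload": {"increments": "0.0006 0 0 0;0.0004 0 0 0;0 0 0 0"}}

```text
clock: 15.8
position: [0.6262, 0.2025, 0.1898]
ee_rot: [-0.008, 0.715, 0.011, 0.699]
ft_force: [-2.7, -1.4, -1.3]
grip_width: 0.045
```

Emit:
{"api": "play_rows", "payload": {"increments": "0 0 0 0;0 0 0 0;0 0 0 0", "squeeze": 20}}

```text
clock: 16.1
position: [0.6262, 0.2024, 0.1897]
ee_rot: [-0.008, 0.715, 0.011, 0.699]
ft_force: [-2.2, -0.5, 0.0]
grip_width: 0.046
```

Emit:
{"api": "play_rows", "payload": {"increments": "0 0 0 0;0 0 0 0;0 0 0 0;0 0 0 0;0 0 0 0", "hand": 0.5}}

```text
clock: 16.6
position: [0.6273, 0.2028, 0.1904]
ee_rot: [-0.008, 0.714, 0.011, 0.7]
ft_force: [0.5, 0.1, 0.2]
grip_width: 0.253
```

```bash
python3 g.py .6245 .2022 .193 1.4;python3 snap.py 12
```

```text
pos [0.6273 0.2028 0.1904] yaw 1.52 toolx [-0.0187  0.005  -0.9998] tool shift [-0.0025 -0.0005 -0.0029] turn(rad) 0.0021 F [0.47 0.06 0.18] T [ 0.035 -0.074 -0.031] w 0.253 t 16.6
```

View pics/wrist12.png

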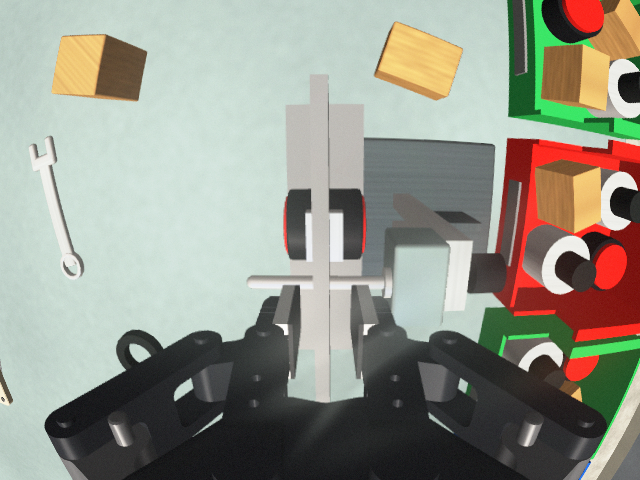

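View pics/all12.png

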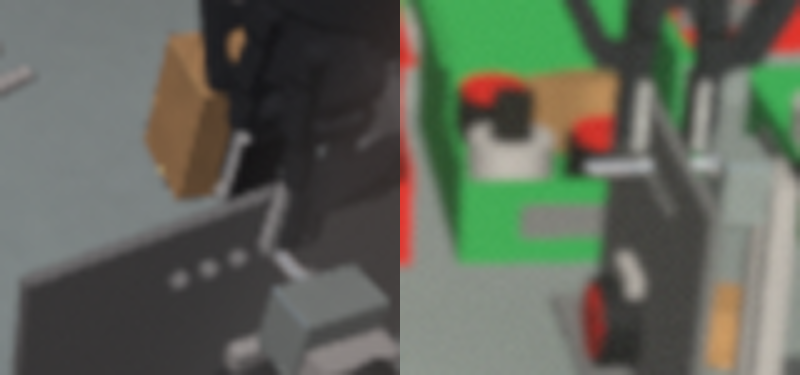

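The bracket is free between the fingers and hangs on the pin. I'll withdraw straight up.

Emit:
{"api": "play_rows", "payload": {"increments": "-0.005 0 0 0;-0.01 0 0 0;-0.01 0 0 0;-0.015 0 0 0;-0.02 0 0 0;-0.02 0 0 0;-0.02 0 0 0;-0.02 0 0 0;-0.02 0 0 0;-0.02 0 0 0;0 0 0 0;0 0 0 0;0 0 0 0;0 0 0 0;0 0 0 0"}}

```text
clock: 18.25
position: [0.6294, 0.2026, 0.3687]
ee_rot: [-0.007, 0.711, 0.013, 0.703]
ft_force: [0.1, 0.2, -0.3]
grip_width: 0.249
```

```bash
python3 g.py .6245 .2022 .193 1.4;python3 snap.py 13
```

```text
pos [0.6294 0.2026 0.3687] yaw 1.58 toolx [-0.0126  0.0086 -0.9999] tool shift [ 0.1757 -0.0019 -0.0027] turn(rad) 0.0031 F [ 0.14  0.18 -0.33] T [-0.03   0.005  0.042] w 0.249 t 18.25
```

View pics/wrist13.png

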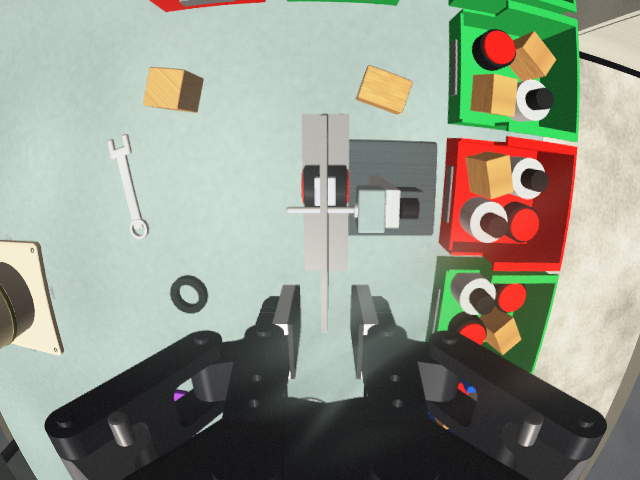

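View pics/all13.png

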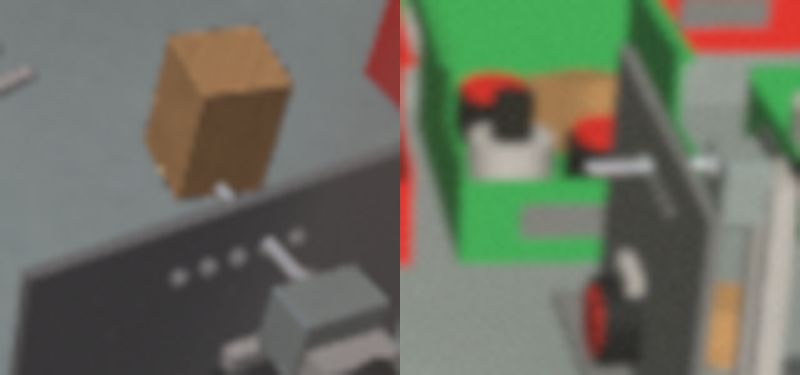

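View pics/scene13.png

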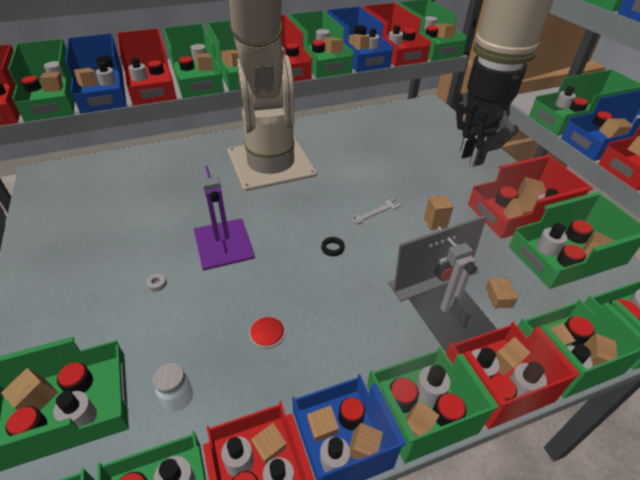

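Emit:
{"api": "play_rows", "payload": {"increments": "0 0 0 0;0 0 0 0;0 0 0 0;0 0 0 0;0 0 0 0;0 0 0 0;0 0 0 0;0 0 0 0;0 0 0 0;0 0 0 0;0 0 0 0;0 0 0 0;0 0 0 0;0 0 0 0;0 0 0 0"}}

```text
clock: 19.9
position: [0.6294, 0.2026, 0.3684]
ee_rot: [-0.007, 0.712, 0.013, 0.702]
ft_force: [-1.4, -1.3, -0.3]
grip_width: 0.247
```

```bash
python3 snap.py 14
python3 - <<'E'
import cv2,numpy as np
for n in("scene","side"):
    a=cv2.imread(f"pics/{n}13.png")[170:320,290:500].astype(int);b=cv2.imread(f"pics/{n}14.png")[170:320,290:500].astype(int)
    d=abs(a-b).max(2);print(n,d.max(),(d>25).sum())
a=cv2.imread("pics/scene14.png");cv2.imwrite("pics/c14.png",cv2.resize(a[210:310,380:500],None,fx=6,fy=6,interpolation=cv2.INTER_CUBIC))
a=cv2.imread("pics/side14.png");cv2.imwrite("pics/d14.png",cv2.resize(a[155:275,340:430],None,fx=5,fy=5,interpolation=cv2.INTER_CUBIC))
E
```

```text
scene 19 0
side 16 0
```

View pics/c14.png

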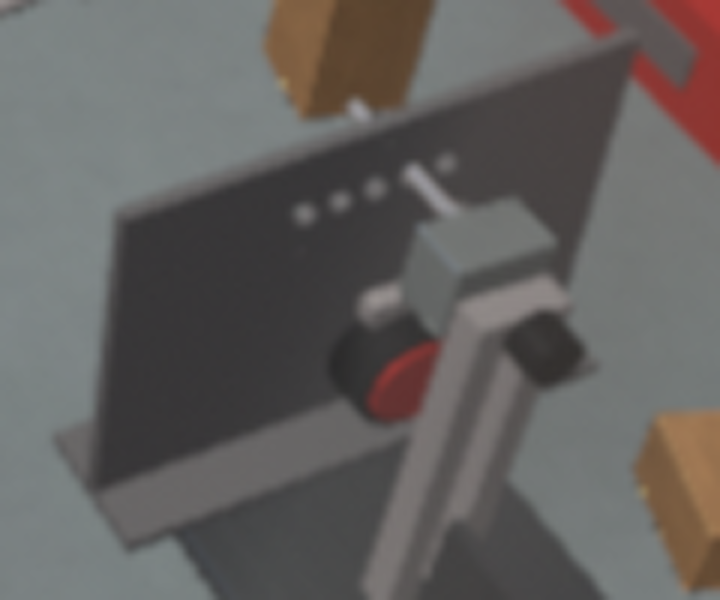

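View pics/d14.png

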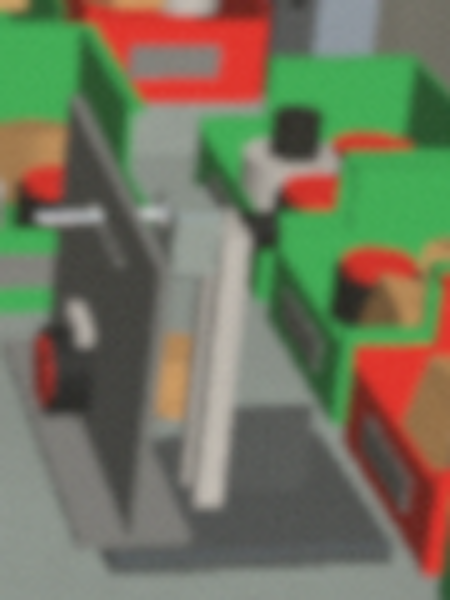

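Run:
```python
from h import *
sc,si=cam("scene"),cam("side")
a=lambda u:up(u,(380,210),6);b=lambda u:up(u,(340,155),5)
S=[((3,-100,150),a((120,215))),((3,100,150),a((635,44))),((3,-100,5),a((97,490))),((28,-100,2.5),a((130,548)))]+[((3,y,120),a(u)) for y,u in((-28,(303,214)),(-14,(340,201)),(0,(376,188)),(28,(446,163)))]
D=[((-3,100,150),b((76,97))),((0,-100,150),b((157,265))),((-28,-100,2.5),b((78,547))),((28,-100,2.5),b((190,543)))]
g=lambda A:(np.array([x for x,_ in A])/1e3,np.array([y for _,y in A],float))
def rb(v):
    R=Ro.from_rotvec(v[3:]).as_matrix();X=lambda P:P@R.T+v[:3]
    return np.r_[(proj(sc,X(g(S)[0]))-g(S)[1]).ravel(),(proj(si,X(g(D)[0]))-g(D)[1]).ravel()]
q=least_squares(rb,[.625,.19,.05,0,0,0],x_scale=[.01]*3+[.1]*3);v=q.x;R=Ro.from_rotvec(v[3:]).as_matrix()
print(v[:3].round(4),np.degrees(v[3:]).round(2),"hole14",(v[:3]+R@[0,.014,.12]).round(4),"com y-hole",(v[:3]+R@[0,.0088,.04]-v[:3]-R@[0,.014,.12]).round(4));print(q.fun.round(1))
```

```text
[0.6291 0.2037 0.048 ] [ 4.08 -1.25  0.49] hole14 [0.6264 0.2091 0.1687] com y-hole [ 0.0018  0.0005 -0.0801]
[-0.  -0.4  1.4 -0.5 -0.8  0.7 -0.7  0.2  0.1 -0.2 -0.1 -0.  -0.1  0.1
  0.1  0.4 -1.  -0.3  0.4  1.4 -0.2 -0.4  0.1 -0.7]
```

```bash
python3 -c "
from workcell import workorder,get_obs
print(get_obs()['clock'],workorder.hand_in())"
```

```text
the job is handed in; nothing more can be done
20.15 None
```

The bracket hangs freely and still on the grey stand's pin by its +14 mm hole, on the lamp side. I handed the job in at 20.2 s of the 64 s allowed.

- **Choice of hole:** Two separate camera fits put the lamp at about +17.5 mm, so the bracket balances near y = +8.8 mm. The +14 hole is the nearest to that. I expected a tilt of about 3.7° from it, against about 6° from the middle hole.
- **Feeling for the hole:** I approached in 2–3 mm steps. The pin went through without any noticeable push on its end. I then lowered the bracket until the pin carried its weight, opened the jaws part-way and withdrew straight up.

**Last checks**
- Scene and side pictures taken about 1.6 s apart show no movement.
- The measured tilt is about 4.1°, slightly more than expected but within the accuracy of the picture fit.
- The plate sits about 33–35 mm along the 65 mm pin, which is about half-way.
- The gripper is clear at 0.37 m height. I moved nothing else, and the other objects look undisturbed in the pictures.

**Disagreements**
- The picture fit puts the hung hole at 169 mm height, against about 171.4 mm expected from my pin height of 173 mm, within the 2 mm calibration and picture noise.
- The fit also shows the plate leaning about 1.2° along the pin, which I take as mostly fit error.

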